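Ready a membrane stretcher over a triaxial specimen

ROBOT

A 6-joint arm with a two-finger parallel gripper is mounted at the origin on a cart in front of the work surface, level with it; the furniture and walls round the work are solid. World frame = base frame: x ahead of the robot, y to its left, z up, the work surface at z = 0. Lengths are in mm, angles in rad, forces in N, time in s.
With the tool pointing down it reaches from about 350 to 850 mm from the base axis. Payload 8.1 kg.
Tool frame: the origin (TCP) lies on the centre line of the jaws, within the pads' length; the fingertips stand 14 mm ahead of it and the grasp point (between the pads) lies 5 mm behind it; z points along the fingers, y is the direction in which the jaws open and shut (so a half turn about z gives the same grasp; the last joint's range is limited). The gripper opens to 85 mm and grips with 20 to 120 N. Pads are 22 mm wide; open, the fingers measure 114 mm over their backs; the gripper's body (76 mm by 85 mm) begins 54 mm behind the grasp point. The pads swing forward as they close: fully open they stand 13 mm farther back than shut.
Start: joints at [1.143, 0.13, 1.488, -0, 1.523, -0.085], TCP at [201.654, 565.103, 245.292] pointing down, gripper open.
Joint ranges: [-2.96, 2.96], [-0.89, 2.26], [0.02, 2.5], [-1.34, 4.48], [0, 2.73], [-2.66, 2.66]. Speed limits (rad/s): [2.39, 2.39, 2.79, 3.14, 3.14, 3.14].

INTERFACE

Orientations are given as a unit quaternion [x, y, z, w].
In Python, from rig import ctrl gives the robot as it stands.
- The arm moves only by the shell command python3 -m inch 'ROWS'. ROWS is JSON, one flat list of numbers, 5 for each row, row after row: the shift along the tool's x, y, z in m, then the turn about the tool's z in rad, then the opening, from 0 (shut) to 1 (fully open). In form: [x, y, z, roll, fingers, x, y, z, roll, fingers, ...]. A call has 1 to 5 rows; each row is the pose to reach, as a shift and turn from the pose commanded when the call began, along the tool's axes at that moment; what a row does not reach only later rows make up. A row lasts 1/12 s, in which the tool goes at most 41.7 mm and 7.16 degrees, less where a joint would pass 70% of its speed; a pose out of reach is approached as far as the arm can. A call with a gripper value outside its range is refused whole. The fingers move at their own pace and stop on an object; the grip force is fixed at half the most. Time passes only in rows, so rows that repeat a pose let the fingers close. It gives the time, the measured TCP pose, the force and the opening at its end, in the units of the state.
- ctrl.get_obs(): the state, without advancing time (a new reading comes with each control period).
- ctrl.get_image(name): name is "scene" or "side" or "wrist"; returns a dict with "image" (420x560x3 uint8, red, green, blue), "fx", "fy", "cx", "cy" (pixels), "extrinsics" (4x4, takes a point from camera to world coordinates). Camera axes: x right, y down, z forward; pixel columns grow to the right and rows downward; lengths in mm; the calibration is good to about 2 mm. A picture is of the moment at which its call begins. There is no depth.
- ctrl.sign_off(): hands the job in, once; it reports no verdict.
Trained networks look in a picture, given as the dict that the camera call returned (one of the last four; its "shot" number tells which), for a name from the list of things; names that differ only in an ending like _2 or _b are one class to them, and where a whole thing is asked for, a point or a joint stands for the part that bears it (a point fixed in the world has none). Each returns a list of dicts, best first, with "conf" (0 to 1); they miss things now and then, are a little off and sometimes report something else, mostly with a low value. They report only what shows in the picture. A call takes as long as a camera call. They do not tell look-alikes from the thing itself.
- ctrl.find_in(picture, thing): "at" ([x, y, z] in mm, in the coordinates of the camera as it stood for that picture, good to about 4 mm: the middle of the surface that is visible of it).
- ctrl.masks_of(picture, thing): "mask" (420x560 bool, what is visible of it).
The state is a dict: "clock": time; "qpos": joint angles; "qd": joint speeds; "joint_efforts": joint torques, N m; "tcp_pos": TCP position; "orientation": TCP orientation; "contact_force": force on the tool from outside, world axes, zero at the start; "wrist_torque": the same for the moment, N m; "width": opening from 0.0 (shut) to 1.0 (fully open).
Only numpy, scipy, OpenCV 4.12 (cv2) and the standard library are available. Lean on these libraries where they do the work, as an engineer would, in place of code of your own. Each camera call takes 0.05 s, during which the arm holds its last target. There are 200 camera calls.

TASK

Get this triaxial specimen ready for its rubber membrane: swing the bent drain pipe outward, off the clay specimen, and press it down past the sprung jaw until it is shut in its clip. Then take the membrane stretcher (the metal tube with the side spout), carry it upright over the tie rods and hold it centred about 5 mm above the clay without touching it, so that the suction can be connected. Finish there, still holding the stretcher in the air, and leave the specimen and the other things on the table as they stand.

Things in the scene. Friction and masses are not known exactly. Their poses are not given: they have to be found in the camera images.
- cell_base: base of a triaxial cell, fixed: aluminium disc 170 mm across, 18 mm thick; origin at the centre of its underside. In its frame: on the axis a pedestal and 9 mm stone carry the specimen; upright tie rods, 10 mm thick, tops at z = 165 mm, stand at radius 71 mm at 30, 150 and 270 degrees from +x; on +y the drain pipe's pivot and a 30 mm wide bar with the clip, out to y = 138 mm
- drain_pipe (a joint): drain pipe's angle, rad: 0 upright, bent end over the specimen; 1.57 laid outward (+y of cell_base), shut in the clip; range 0 to 1.60. 8 mm steel pipe in the plane x = 0 of cell_base: 118 mm from pivot to bend, then square to that 45 mm toward the axis (standing up when clipped). A stiff sprung hinge (under 0.2 N m): it stays where left up to 1.1; lower down it rises again unless clipped
- pipe_pivot (a point): the drain pipe's hinge, 48 mm out from the axis of cell_base along its +y, 32 mm above the table. The hinge axis is parallel to x of cell_base. In the plane of the pipe all its points turn about this one
- pipe_bend (a point): centre line of the drain pipe at the middle of its bend (12 mm radius); turns with the pipe. Pipe upright: 114.5 mm above pipe_pivot, 3.5 mm from it toward the axis of cell_base. A place to pinch the pipe, fingers closing along x of cell_base; tie rods stand 62 mm to either side, so open the fingers only part way. Past 1.1 rad the end part rises into the gripper: push instead
- clip_jaw (a joint): angle of the clip's sprung jaw, rad: 0 shut; the pipe, pressed down, opens it to about 0.2 and it springs shut over the pipe once the pipe is at about 1.56. Shut fingertips can press the pipe in by its end (point pipe_end), following its arc; this takes about 3 to 5 N, and the pipe stops hard at 1.60
- clip_seat (a point): where the clipped pipe's centre line lies: 58 mm out from pipe_pivot, 32 mm above the table. The clip is a steel fork 20 mm wide, 18 mm along the pipe, its top 57 mm above the table, fixed prong on -x and hinged jaw on +x of cell_base
- specimen: brown clay cylinder, 39 mm across, 78 mm tall, standing loose on the stone of the pedestal (its underside 54 mm above the table). Origin: centre of its underside
- specimen_top (a point): centre of the specimen's top face, 132 mm above the table, z up
- stretcher: membrane stretcher: upright light-grey metal tube, 48 mm outside, about 42 mm bore, 105 mm tall, about 0.15 kg, a black band near its top, a small suction spout on one side; stands on the table. The tube's axis is parallel to the body's z at x = +10.5 mm; the spout points to -x, 45 mm from the tube's axis, below mid height
- stretcher_foot (a point): centre of the stretcher's lower mouth, on the tube's axis; z points up along the tube
- glass_beaker: glass beaker, 55 mm across, 72 mm tall, bystander. Origin: centre of its underside
- open_tin: open moisture tin, 57 mm across, 33 mm tall, bystander. Origin: centre of its underside
- weight: brass weight, 29 mm across, 50 mm tall, bystander. Origin: centre of its underside
- ring_cutter: steel cutting ring, 70 mm across, 20 mm tall, bystander. Origin: centre of its underside
- pipe_end (a point): end face of the drain pipe's 12 mm brass nut; turns with the pipe. Pipe upright: 118 mm above pipe_pivot and 45 mm from it toward the axis of cell_base. Pipe clipped: 118 mm outward from pipe_pivot and 45 mm above it, facing up
Mind the look-alikes: they are no part of the job. Leave any red look-alike of the stretcher alone. Leave any blue look-alike of the specimen alone.

How it is judged (in metres and radians):
On the way, in this order (a step that is already met when the one before it is completed fails the run):
1. the drain pipe lies in its clip with the jaw shut over it (value of joint drain_pipe above 1.53 rad and value of joint clip_jaw below 0.06 rad), for 0.3 s.
2. the stretcher is carried, clear of the table (height (world z) of stretcher_foot above 0.05 m and contact force between the fingers and stretcher above 1 N), for 0.2 s.
At the end, for the whole second after the job is handed in: Pipe shut in the clip (over 1.53 rad, jaw under 0.06 rad). Stretcher held still in the fingers, upright to 0.07 rad, its foot 1.5 to 12 mm above the clay, axes within 4 mm, touching neither clay nor base. Specimen upright (0.04 rad), within 4 mm of its start (all of step 1 and z of stretcher_foot in the frame of specimen_top between 0.0015 and 0.012 m and horizontal distance between stretcher_foot and specimen_top below 0.004 m and angle between stretcher_foot's own z axis and vertical below 0.07 rad and contact force between stretcher and specimen below 0.05 N and contact force between stretcher and cell_base below 0.05 N and contact force between the fingers and stretcher above 1 N and linear speed of stretcher below 0.01 m/s and angle between specimen's own z axis and vertical below 0.04 rad and distance of specimen from where it was at the start of the episode below 0.004 m); the arm keeps its last pose, push and grip.
It fails at once if the clay specimen is shifted by more than 6 mm or tipped (distance of specimen from where it was at the start of the episode above 0.006 m or angle between specimen's own z axis and vertical above 0.1 rad).
It fails at once if the stretcher or the fingers touch the clay (contact force between any of stretcher, the fingers and specimen above 0.5 N).
It fails at once if the stretcher knocks against the cell base, its tie rods or pipe (contact force between stretcher and cell_base above 3 N).
It fails at once if a bystander is moved by more than 20 mm (distance of any of glass_beaker, open_tin, weight, ring_cutter from where it was at the start of the episode above 0.02 m).
It fails at once if the stretcher is tipped over by more than 0.5 rad (angle between stretcher_foot's own z axis and vertical above 0.5 rad).
It also fails if it takes over 61 s, if anything falls off the work surface, if the arm or the gripper's body presses on something with over 40 N, if the wrist force passes 120 N, or if a joint passes its speed limit or range.

## Working session

There is one attempt and no reset: what is moved stays moved. The work goes in short steps, Python scripts to look and compute and a shell command to move; the robot and the scene stay as the last step left them, time stands still between calls to the robot, and variables do not carry over. Pictures are saved under pics/ and viewed, about 8 in all and at most 12, crops included, and the job is handed in when it is done.

```bash
mkdir -p pics; cat > h.py <<'E'
import numpy as np, cv2
from rig import ctrl
from scipy.spatial.transform import Rotation as R
def save(p,name,crop=None,s=1):
    im=p["image"][:,:,::-1]
    if crop: x0,y0,x1,y1=crop; im=im[y0:y1,x0:x1]
    cv2.imwrite("pics/"+name,cv2.resize(im,None,fx=s,fy=s,interpolation=cv2.INTER_CUBIC))
def w(p,c): E=np.array(p["extrinsics"]); return E[:3,:3]@np.array(c)+E[:3,3]
def px(p,X):
    E=np.array(p["extrinsics"]); c=E[:3,:3].T@(np.array(X)-E[:3,3]); return np.array([p["fx"]*c[0]/c[2]+p["cx"],p["fy"]*c[1]/c[2]+p["cy"]])
def ray(p,u,v,z):
    E=np.array(p["extrinsics"]); d=E[:3,:3]@np.array([(u-p["cx"])/p["fx"],(v-p["cy"])/p["fy"],1]); o=E[:3,3]; return o+d*(z-o[2])/d[2]
def tool(target):
    o=ctrl.get_obs(); return R.from_quat(o["orientation"]).inv().apply(np.array(target)-np.array(o["tcp_pos"]))
E
cat > a.py <<'E'
from h import *
np.set_printoptions(precision=1,suppress=True)
o=ctrl.get_obs();print(o["clock"],o["orientation"],o["tcp_pos"],R.from_quat(o["orientation"]).as_matrix())
ims=[]
for n in ["scene","side","wrist"]:
    p=ctrl.get_image(n); ims.append(p); save(p,n+"0.png"); print(n,np.array(p["extrinsics"])[:3,3],p["fx"])
    for t in ["cell_base","specimen_top","specimen","stretcher","stretcher_foot","pipe_bend","pipe_end","pipe_pivot","clip_seat","glass_beaker","open_tin","weight","ring_cutter"]:
        for d in ctrl.find_in(p,t):
            if d["conf"]>.25: X=w(p,d["at"]); print(" ",t,round(d["conf"],2),X,px(p,X))
print(ctrl.get_obs()["clock"])
cv2.imwrite("pics/both0.png",cv2.resize(np.hstack([ims[0]["image"],ims[1]["image"]])[:,:,::-1],(800,300)))
E
python3 a.py
```

```text
0.0 [ 0.2  1.  -0.  -0. ] [201.4 564.6 244.3] [[-0.9  0.3 -0. ]
 [ 0.3  0.9 -0. ]
 [ 0.  -0.  -1. ]]
scene [ 148.1 -582.5  866.6] 508.6745429914786
  cell_base 0.8 [522.  -34.9  19.2] [292.4 296. ]
  specimen_top 0.94 [526.3 -30.2 109. ] [295.2 265.1]
  specimen_top 0.66 [525.4  28.9 113.2] [280.  244.5]
  specimen_top 0.63 [366.6 -88.6  63.7] [236.1 333.3]
  specimen 0.88 [524.1 -26.9 112.8] [293.5 263.1]
  specimen 0.68 [369.1 -88.1  63.2] [237.2 332.8]
  stretcher 0.86 [568.2 297.3  70.9] [240.4 180.7]
  stretcher 0.66 [461.8 291.3  71.1] [201.5 195.2]
  stretcher 0.66 [523.3 -29.4 108.7] [293.6 265.4]
  stretcher_foot 0.76 [464.8 293.1  70.1] [202.4 194.7]
  stretcher_foot 0.68 [570.6 297.2  67.5] [241.3 181.5]
  stretcher_foot 0.35 [523.9 -30.1 110.3] [294.1 265. ]
  pipe_bend 0.62 [530.9  28.5 112.7] [282.4 243.9]
  pipe_end 0.81 [526.6  30.8 113. ] [280.  243.8]
  pipe_pivot 0.91 [518.7 -32.8  19.7] [290.5 295.7]
  pipe_pivot 0.38 [678.4 170.8  32.7] [304.5 208.6]
  clip_seat 0.94 [519.2 -24.   18.6] [288.5 292.9]
  glass_beaker 0.63 [695.2 304.2  47.5] [283.2 171.8]
  glass_b
[... 516 characters left out ...]
78.3 328.6  75.1] [270.4 284.7]
  stretcher 0.33 [702.4 304.2  53.4] [202.1 286.9]
  stretcher_foot 0.83 [575.3 330.1  76.1] [272.1 284.7]
  stretcher_foot 0.67 [476.1 331.7  85.6] [328.8 280.5]
  pipe_bend 0.65 [527.7  38.2  95.2] [291.4 201.8]
  pipe_end 0.49 [532.6  30.2  92.5] [289.1 201.3]
  pipe_pivot 0.66 [540.2  18.6  12. ] [285.  229.3]
  clip_seat 0.68 [533.4  18.   16. ] [287.8 227.7]
  glass_beaker 0.58 [702.9 300.3  53.4] [202.1 285.6]
  open_tin 0.97 [357.8 249.5  18.5] [381.6 283.8]
  weight 0.56 [688.9 183.2  25.1] [216.3 263.1]
  weight 0.29 [579.9 328.6  78.2] [269.5 283.3]
  ring_cutter 0.81 [743.2  27.9  13.2] [199.4 231. ]
wrist [134.4 589.5 375.7] 374.97353847334773
2.1
```

View pics/scene0.png

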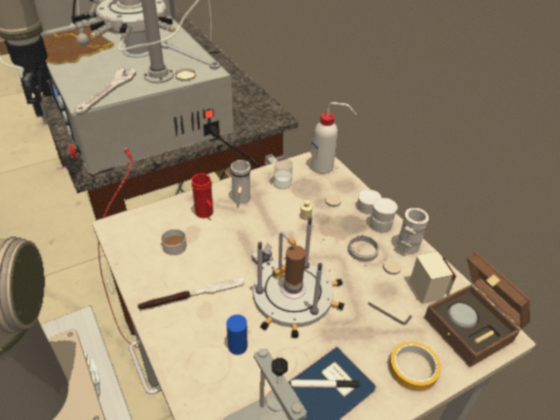

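View pics/side0.png

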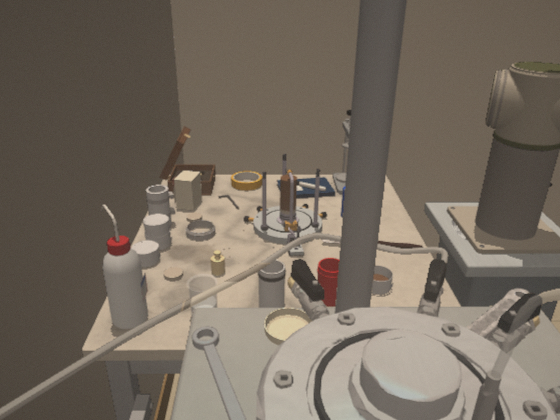

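Two pictures viewed. In the scene picture, the stretcher candidates are the red tube (202,195), the grey tube (240,182) with its spout towards the viewer, and a white cup-like thing (413,230). The clay is brown at (295,265) on the base; the blue one at (237,335) is its look-alike. I'll enlarge to confirm.

```bash
cat > b.py <<'E'
from h import *
p=ctrl.get_image("scene");q=ctrl.get_image("side")
c=lambda p,x,y,w_,h_,s:cv2.resize(p["image"][y:y+h_,x:x+w_,::-1],(w_*s,h_*s),interpolation=cv2.INTER_CUBIC)
A=c(p,240,210,114,120,5)[:, :400*10]
B=c(p,190,150,57,75,4); C=c(q,232,150,57*2,75*2,2)[:300,:228]
cv2.imwrite("pics/crop1.png",np.hstack([A,np.vstack([B,C])]))
E
python3 b.py
```

```text
(no output)
```

View pics/crop1.png

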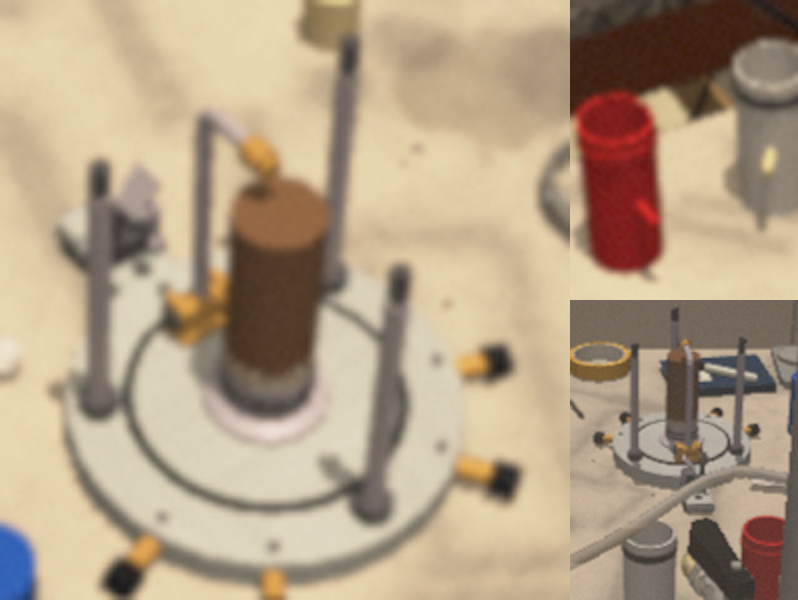

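Three viewed. The grey tube with the black band and spout (scene 240,182; side 272,285) is the stretcher, and the red tube is its look-alike. The three rod tops are in the scene at about (310,218), (260,243) and (320,264). The clip is at the back left of the base. Next I'll fit the base pose.

```bash
cat > c.py <<'E'
from h import *
from scipy.optimize import least_squares
np.set_printoptions(precision=2,suppress=True)
p=ctrl.get_image("scene");q=ctrl.get_image("side")
ob=[(p,30,309.6,218.2),(p,150,259.8,242.8),(p,270,320,263.8),(q,30,264,173.5),(q,150,317.5,170),(q,270,284.5,155.5)]
def f(s):
    r=[]
    for c,a,u,v in ob:
        t=np.radians(a)+s[2]; r+=list(px(c,[s[0]+71*np.cos(t),s[1]+71*np.sin(t),165])-[u,v])
    return r
s=least_squares(f,[525,-20,.3]).x; print(s,np.array(f(s)))
def loc(x,y,z): c,n=np.cos(s[2]),np.sin(s[2]); return np.array([s[0]+c*x-n*y,s[1]+n*x+c*y,z])
for n,X in dict(bend=(0,44.5,146.5),end=(0,3,150),seat=(0,106,32),spec=(0,0,132)).items(): print(n,loc(*X),px(p,loc(*X)),px(q,loc(*X)))
for c in (p,q):
    for t in ("specimen","stretcher"):
        for d in ctrl.masks_of(c,t)[:3]:
            ys,xs=np.nonzero(d["mask"]); print(t,round(d["conf"],2),xs.min(),xs.max(),ys.min(),ys.max(),xs.mean(),ys.mean())
o=ctrl.get_obs(); print(o["clock"],o["tcp_pos"])
a=R.from_quat(o["orientation"]).as_matrix(); print("tool y yaw",np.degrees(np.arctan2(a[1,1],a[0,1])),"x",np.degrees(np.arctan2(a[1,0],a[0,0])))
print(tool(loc(0,44.5,220)))
E
python3 c.py
```

```text
[532.77 -17.73   0.11] [ 0.02 -0.95 -0.49 -0.56 -0.17 -0.68  0.09 -2.37  0.38 -1.18 -0.29 -2.05]
bend [527.75  26.48 146.5 ] [282.09 233.38] [291.63 179.08]
end [532.43 -14.75 150.  ] [294.85 244.62] [288.8  170.63]
seat [520.8   87.59  32.  ] [263.87 253.57] [294.86 236.62]
spec [532.77 -17.73 132.  ] [295.32 251.88] [288.44 177.23]
specimen 0.8 226 246 314 354 236.35230352303523 333.579945799458
specimen 0.72 285 305 245 284 294.7871720116618 264.3046647230321
stretcher 0.97 191 212 173 217 201.7128712871287 194.81683168316832
stretcher 0.87 230 249 160 202 240.22192151556158 181.03518267929635
stretcher 0.43 251 342 217 337 290.1067497403946 288.37279335410176
specimen 0.81 280 295 176 210 285.7526595744681 193.6409574468085
specimen 0.44 341 342 208 213 341.45454545454544 210.27272727272728
stretcher 0.95 257 284 260 307 270.9804255319149 284.9923404255319
stretcher 0.61 317 338 258 306 328.34430379746834 279.63037974683544
2.5 [201.64 565.12 245.31]
tool y yaw 70.36031805429516 x 160.3603180861818
[-488.17 -397.7    25.29]
```

```bash
python3 -m inch '[-0.031,-0.025,0,0.11,0.5, -0.062,-0.05,0,0.22,0.5, -0.093,-0.075,0,0.33,0.5, -0.124,-0.1,0,0.44,0.5, -0.155,-0.126,0,0.55,0.5]'
cat > t.py <<'E'
import sys
from h import *
np.set_printoptions(precision=1,suppress=True)
B=np.array([532.77,-17.73]);yaw=.11
def loc(x,y,z): c,n=np.cos(yaw),np.sin(yaw); return np.array([B[0]+c*x-n*y,B[1]+n*x+c*y,z])
if __name__=="__main__":
    o=ctrl.get_obs();a=R.from_quat(o["orientation"]).as_matrix()
    print(o["clock"],o["tcp_pos"],"F",np.array(o["contact_force"]),"w",o["width"],"roll left",np.arctan2(a[1,1],a[0,1])-yaw,"tool",tool(loc(*map(float,sys.argv[1:4]))))
E
python3 t.py 0 44.5 220
```

```text
clock: 2.92
tcp_pos: [305.8, 392.9, 245.3]
orientation: [0.434, 0.901, 0.0, 0.0]
contact_force: [0.7, -0.2, 0.4]
width: 0.5
2.9167 [305.8 392.9 245.3] F [ 0.7 -0.2  0.4] w 0.5001574678510946 roll left 0.5632764037104311 tool [-424.9  -54.8   25.3]
```

```bash
python3 -m inch '[-0.04,-0.005,0,0.11,0.5, -0.08,-0.01,0,0.22,0.5, -0.12,-0.015,0,0.33,0.5, -0.16,-0.02,0,0.44,0.5, -0.2,-0.026,0,0.563,0.5]'
python3 t.py 0 44.5 220
```

```text
clock: 3.33
tcp_pos: [411.2, 220.5, 245.7]
orientation: [0.667, 0.745, 0.0, 0.0]
contact_force: [0.5, 0.5, -0.3]
width: 0.501
3.3333 [411.2 220.5 245.7] F [ 0.5  0.5 -0.3] w 0.5009454185549882 roll left 4.460151160913528e-05 tool [-205.7   94.7   25.7]
```

```bash
python3 -m inch '[-0.036,0.017,0,0,0.5, -0.072,0.033,0,0,0.5, -0.108,0.05,0,0,0.5, -0.144,0.066,0,0,0.5, -0.18,0.083,0,0,0.5]'
python3 -m inch '[-0.013,0.006,0,0,0.5, -0.026,0.012,0,0,0.5, -0.026,0.012,0,0,0.5]'
python3 t.py 0 44.5 220
cat > d.py <<'E'
from t import *
p=ctrl.get_image("wrist"); im=p["image"].copy(); print(np.array(p["extrinsics"]))
for X in [(0,44.5,146.5),(0,3,150),(0,0,132),(0,106,57)]+[(71*np.cos(np.radians(a)),71*np.sin(np.radians(a)),165) for a in (30,150,270)]:
    u=px(p,loc(*X)); print(X,u); cv2.circle(im,tuple(int(round(v)) for v in u),4,(255,0,255),1)
p["image"]=im; save(p,"w1.png",s=1.4)
for t in ("specimen_top","pipe_bend","pipe_end","clip_seat"):
    for d in ctrl.find_in(p,t):
        if d["conf"]>.4: X=w(p,d["at"]);print(t,d["conf"],X,px(p,X))
E
python3 d.py
```

```text
clock: 3.75
tcp_pos: [514.3, 51.0, 245.6]
orientation: [0.665, 0.747, 0.0, 0.0]
contact_force: [0.8, 0.5, 0.2]
width: 0.502
clock: 4.0
tcp_pos: [529.3, 26.7, 245.1]
orientation: [0.666, 0.746, -0.0, 0.0]
contact_force: [-0.3, -0.1, 0.0]
width: 0.504
4.0 [529.3  26.7 245.1] F [-0.3 -0.1  0. ] w 0.5035029861657965 roll left 0.0027688515269880948 tool [ 0.  -1.4 25.1]
[[  1.    0.1   0.  520.7]
 [  0.1  -1.   -0.3  97.6]
 [  0.    0.3  -1.  375.6]
 [  0.    0.    0.    1. ]]
(0, 44.5, 146.5) [284.1 216.1]
(0, 3, 150) [283.9 277.6]
(0, 0, 132) [284.  269.9]
(0, 106, 57) [284.7 112.4]
(np.float64(61.48780366869515), np.float64(35.49999999999999), 165) [386.5 240. ]
(np.float64(-61.48780366869515), np.float64(35.49999999999999), 165) [181.3 239.3]
(np.float64(-1.304248841091931e-14), np.float64(-71.0), 165) [283.6 386.9]
specimen_top 0.91 [534.3  -8.9 135.1] [287.6 260.5]
specimen_top 0.81 [380.  -63.9  70.2] [107.7 269. ]
pipe_bend 0.82 [527.3  23.3 150.7] [282.5 222.9]
clip_seat 0.97 [528.3  12.3  22.4] [283.4 191.9]
```

View pics/w1.png

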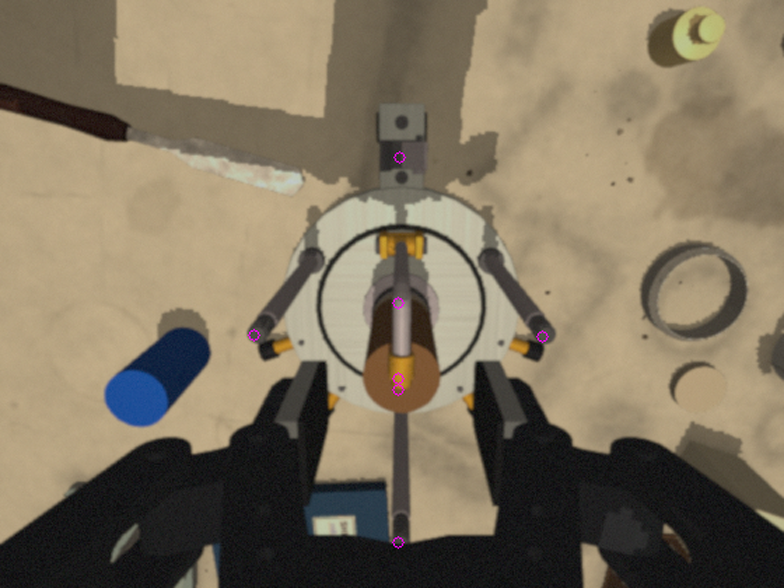

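Four viewed. The wrist view shows the clay at about (401,375) and the pipe bend at about (400,303), and the projected points agree to 1–2 mm. I'll shift the base estimate by about (+1.2,+0.7) mm, then descend and pinch.

```bash
sed -i 's/532.77,-17.73/534.0,-17.0/' t.py; python3 -m inch '[0,0,0.03,0,0.5, 0,0,0.06,0,0.5, 0,0,0.09,0,0.5, 0,0,0.102,0,0.5, 0,0,0.102,0,0.5]'; python3 t.py 0 44.5 141.5
python3 -m inch '[0,0,0,0,0.2, 0,0,0,0,0.05, 0,0,0,0,0, 0,0,0,0,0, 0,0,0,0,0]';python3 -m inch '[0,0,0,0,0, 0,0,0,0,0]'; python3 t.py 0 44.5 141.5
```

```text
clock: 4.67
tcp_pos: [525.6, 29.6, 139.7]
orientation: [0.665, 0.747, -0.002, -0.003]
contact_force: [-1.0, 0.3, -0.1]
width: 0.499
4.6667 [525.6  29.6 139.7] F [-1.   0.3 -0.1] w 0.4991010384143256 roll left 0.00642271585301403 tool [-2.7  3.2 -1.8]
clock: 5.08
tcp_pos: [529.6, 28.5, 146.0]
orientation: [0.665, 0.747, 0.001, 0.001]
contact_force: [-4.2, 0.2, 6.7]
width: 0.071
clock: 5.25
tcp_pos: [529.6, 28.5, 146.0]
orientation: [0.665, 0.747, 0.001, 0.001]
contact_force: [-3.3, -0.4, 6.0]
width: 0.07
5.25 [529.6  28.5 146. ] F [-3.3 -0.4  6. ] w 0.0701302671568602 roll left 0.004957469968067688 tool [-1.2 -0.7  4.5]
```

```bash
python3 -m inch '[0.006,0,0,0,0, 0.0115,0,0.0002,0,0, 0.0172,0,0.001,0,0, 0.0228,0,0.0016,0,0, 0.0228,0,0.0016,0,0]'; cat > e.py <<'E'
from h import *
import sys
p=ctrl.get_image("wrist"); save(p,sys.argv[1],s=1.4)
E
python3 e.py w2.png
```

```text
clock: 5.67
tcp_pos: [527.0, 51.4, 144.3]
orientation: [0.665, 0.747, 0.001, 0.001]
contact_force: [-3.2, -1.7, 6.8]
width: 0.069
```

View pics/w2.png

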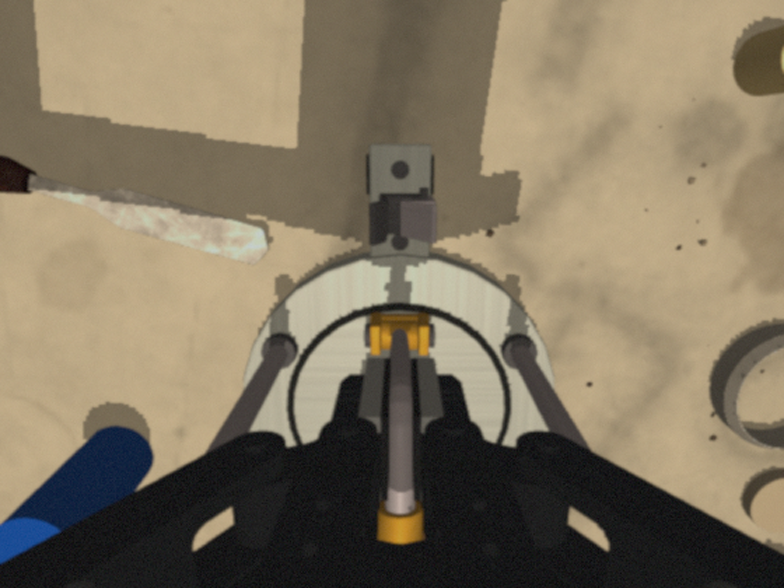

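Five viewed. The pipe is pinched centrally between the pads at about (400,400) and is moving outward with the tool. I'll continue along the arc.

```bash
python3 -m inch '[0.0112,0,0.0025,0,0, 0.022,0,0.0061,0,0, 0.0325,0,0.0108,0,0, 0.0424,0,0.0164,0,0, 0.0518,0,0.0231,0,0]'
python3 -m inch '[0.0086,0,0.0075,0,0, 0.0164,0,0.0159,0,0, 0.0234,0,0.025,0,0, 0.026,0,0.029,0,0, 0.026,0,0.029,0,0]'; python3 t.py 0 145.6 87
```

```text
clock: 6.13
tcp_pos: [521.3, 103.0, 121.2]
orientation: [0.665, 0.747, 0.001, 0.001]
contact_force: [-2.3, -3.0, 4.2]
width: 0.073
clock: 6.55
tcp_pos: [518.2, 129.5, 91.3]
orientation: [0.665, 0.747, 0.001, 0.001]
contact_force: [-1.9, 1.2, 4.5]
width: 0.072
6.55 [518.2 129.5  91.3] F [-1.9  1.2  4.5] w 0.07226573165128274 roll left 0.0057147886917813945 tool [-1.8 -0.5  4.3]
```

```bash
python3 -m inch '[0,0,0,0,0.3, 0,0,0,0,0.35, 0,0,0,0,0.35, 0,0,0,0,0.35]'; python3 -m inch '[0,0,-0.03,0,0.35, 0,0,-0.06,0,0.35, 0,0,-0.09,0,0.35, 0,0,-0.09,0,0, 0,0,-0.09,0,0]'
python3 -m inch '[0,0,0,0,0, 0,0,0,0,0]'; python3 t.py 0 127 170; cat > f.py <<'E'
from t import *
import sys
from scipy.optimize import minimize_scalar
p=ctrl.get_image("side"); q=ctrl.get_image("scene"); 
A=cv2.resize(p["image"][150:260,240:340,::-1],(400,440),interpolation=cv2.INTER_CUBIC)
B_=cv2.resize(q["image"][200:310,235:335,::-1],(400,440),interpolation=cv2.INTER_CUBIC)
cv2.imwrite("pics/"+sys.argv[1],np.hstack([A,B_]))
th=float(sys.argv[2]);c,s=np.cos(th),np.sin(th)
for n,(i,u) in dict(bend=(-3.5,114.5),end=(-45,118)).items():
    X=loc(0,48+i*c+u*s,32+u*c-i*s); a=px(p,X)-[240,150]; b=px(q,X)-[235,200]; print(n,X,"in crop",a*4,b*4+[400,0])
E
python3 f.py s1.png 1.04
```

```text
clock: 6.88
tcp_pos: [517.3, 128.3, 90.1]
orientation: [0.665, 0.746, 0.0, 0.0]
contact_force: [-1.0, 0.0, -0.0]
width: 0.349
clock: 7.3
tcp_pos: [518.8, 128.5, 182.4]
orientation: [0.665, 0.746, 0.002, 0.002]
contact_force: [0.4, 0.8, 0.0]
width: 0.076
clock: 7.47
tcp_pos: [516.0, 128.2, 178.1]
orientation: [0.665, 0.747, -0.001, -0.001]
contact_force: [0.3, -0.5, -0.5]
width: -0.005
7.4667 [516.  128.2 178.1] F [ 0.3 -0.5 -0.5] w -0.004577522908162598 roll left 0.004831560841935256 tool [-19.3   1.8   8.1]
bend [518.1 127.1  93. ] in crop [231.6 284.7] [477.8  93.1]
end [520.1 109.2 130.5] in crop [227.9 206.3] [496.6  61.5]
```

View pics/s1.png

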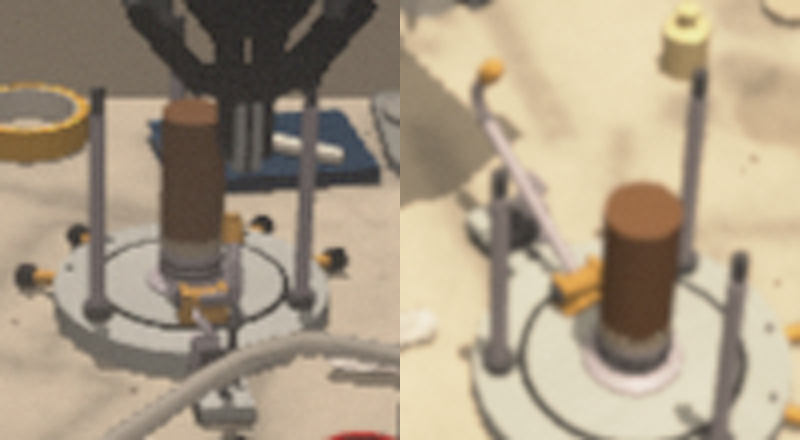

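Six viewed. The pipe stands free at about 1.05 rad, with its nut at (491,70) in the right crop. The shut fingers are above it. Now I'll press the end along its arc.

```bash
python3 -m inch '[-0.01,0.001,0,0,0, -0.018,0.002,0.01,0,0, -0.018,0.002,0.02,0,0, -0.018,0.002,0.024,0,0, -0.018,0.002,0.024,0,0]'; python3 -m inch '[0,0,0,0,0]'; python3 t.py 0 128 150
```

```text
clock: 7.98
tcp_pos: [519.5, 110.3, 153.0]
orientation: [0.666, 0.746, -0.001, -0.001]
contact_force: [0.2, 0.0, 0.4]
width: 0.002
clock: 8.07
tcp_pos: [520.4, 110.7, 154.6]
orientation: [0.665, 0.747, -0.001, -0.001]
contact_force: [0.1, -0.3, -0.1]
width: -0.001
8.0667 [520.4 110.7 154.6] F [ 0.1 -0.3 -0.1] w -0.0010346275861560436 roll left 0.004780133100973485 tool [-0.5 -0.5  4.6]
```

```bash
python3 -m inch '[0,0,0.008,0,0, 0.0055,0,0.0133,0,0, 0.01,0,0.018,0,0, 0.0142,0,0.0227,0,0, 0.0142,0,0.0227,0,0]'; python3 t.py 0 142.7 133; python3 -m inch '[0.004,0,0.005,0,0, 0.008,0,0.0103,0,0, 0.008,0,0.0103,0,0]'; python3 t.py 0 150.7 122.6
```

```text
clock: 8.48
tcp_pos: [518.7, 126.0, 131.7]
orientation: [0.665, 0.747, -0.0, -0.001]
contact_force: [-0.2, 0.9, 0.3]
width: -0.004
8.4833 [518.7 126.  131.7] F [-0.2  0.9  0.3] w -0.003856565473119759 roll left 0.005962864665443532 tool [-1.1 -0.5 -1.3]
clock: 8.73
tcp_pos: [517.8, 133.7, 121.4]
orientation: [0.665, 0.747, -0.0, -0.001]
contact_force: [-0.1, 0.4, 0.2]
width: 0.002
8.7333 [517.8 133.7 121.4] F [-0.1  0.4  0.2] w 0.002246070689771074 roll left 0.005487543005379708 tool [-0.8 -0.4 -1.2]
```

```bash
python3 f.py s2.png 1.3
```

```text
bend [516.7 139.4  66. ] in crop [234.1 340.5] [465.5 115. ]
end [517.6 131.8 106.9] in crop [233.9 265.6] [472.9  69.6]
```

View pics/s2.png

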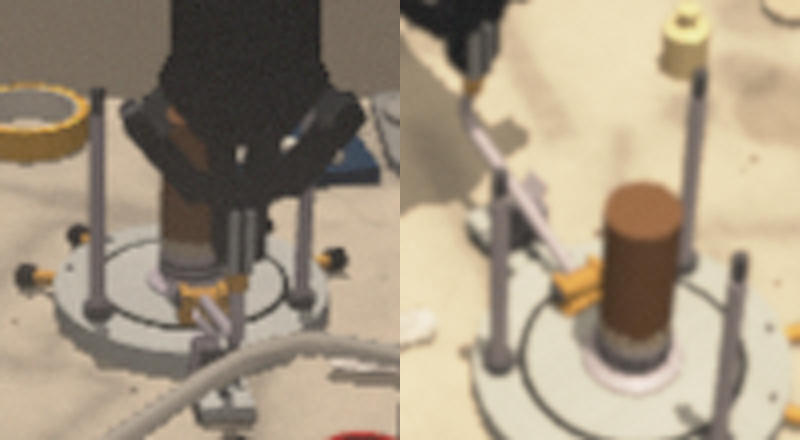

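Seven viewed. The tips sit on the nut (475,85) and the pipe follows, now at about 1.3 rad. I'll carry on into the clip.

```bash
python3 -m inch '[0.0036,0,0.0055,0,0, 0.007,0,0.0112,0,0, 0.01,0,0.017,0,0, 0.0129,0,0.023,0,0, 0.0129,0,0.023,0,0]'; python3 t.py 0 163.5 99.6; python3 -m inch '[0.0015,0,0.004,0,0, 0.003,0,0.0075,0,0, 0.0035,0,0.009,0,0, 0.0035,0,0.009,0,0]'; python3 t.py 0 167 90.6
```

```text
clock: 9.25
tcp_pos: [516.2, 146.0, 98.2]
orientation: [0.665, 0.747, -0.001, -0.001]
contact_force: [0.2, 0.4, -0.1]
width: 0.001
9.25 [516.2 146.   98.2] F [ 0.2  0.4 -0.1] w 0.0006600667104885767 roll left 0.005178013633572079 tool [-0.5 -0.2 -1.4]
clock: 9.58
tcp_pos: [516.1, 149.2, 89.8]
orientation: [0.665, 0.747, -0.0, -0.0]
contact_force: [-0.7, 0.2, -0.1]
width: 0.001
9.5833 [516.1 149.2  89.8] F [-0.7  0.2 -0.1] w 0.0012203755088850898 roll left 0.005081155221235381 tool [-0.1 -0.4 -0.8]
```

```bash
python3 -m inch '[0,0,0.001,0,0, 0,0,0.0015,0,0, 0,0,0.0015,0,0]'; python3 t.py 0 167 90.6;  python3 f.py s3.png 1.57
```

```text
clock: 9.83
tcp_pos: [516.6, 149.1, 89.1]
orientation: [0.665, 0.747, 0.0, 0.0]
contact_force: [0.5, -0.7, 0.5]
width: -0.001
9.8333 [516.6 149.1  89.1] F [ 0.5 -0.7  0.5] w -0.000643963659152095 roll left 0.004892519875062423 tool [ 0.  -1.  -1.5]
bend [516.2 144.5  35.6] in crop [234.1 394.4] [460.9 147.7]
end [515.8 148.   77.1] in crop [237.5 330.3] [456.8  91.9]
```

View pics/s3.png

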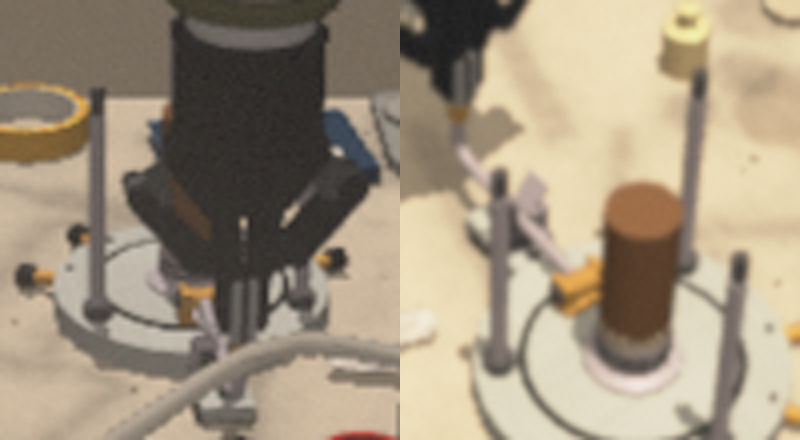

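Eight viewed. The tips are still on the nut at (457,105) and the pipe lies low, but the force reading is near zero. I'll press until I feel the stop.

```bash
python3 -m inch '[0,0,0.001,0,0, 0,0,0.002,0,0, 0,0,0.002,0,0]'; python3 -m inch '[0,0,0.001,0,0, 0,0,0.002,0,0, 0,0,0.002,0,0]'
```

```text
clock: 10.18
tcp_pos: [516.7, 149.3, 87.2]
orientation: [0.665, 0.747, 0.0, 0.0]
contact_force: [0.4, 0.3, 0.6]
width: 0.007
clock: 10.43
tcp_pos: [516.6, 149.2, 85.0]
orientation: [0.665, 0.747, 0.0, 0.0]
contact_force: [0.2, 1.7, 1.7]
width: -0.002
```

```bash
python3 -m inch '[0,0,0.001,0,0, 0,0,0.0015,0,0, 0,0,0.0015,0,0]'; python3 -m inch '[0,0,0.001,0,0, 0,0,0.0015,0,0, 0,0,0.0015,0,0]'; python3 -m inch '[0,0,0.001,0,0, 0,0,0.0015,0,0, 0,0,0.0015,0,0]'
```

```text
clock: 10.68
tcp_pos: [516.8, 149.3, 83.9]
orientation: [0.665, 0.747, 0.0, 0.0]
contact_force: [-0.2, 1.8, 4.4]
width: 0.001
clock: 10.93
tcp_pos: [517.0, 149.4, 83.3]
orientation: [0.665, 0.747, 0.0, 0.0]
contact_force: [-4.3, 1.7, 11.8]
width: -0.002
clock: 11.18
tcp_pos: [517.3, 149.5, 82.9]
orientation: [0.665, 0.747, 0.001, 0.0]
contact_force: [-7.1, -0.3, 20.7]
width: -0.002
```

Firm stop reached, rising to 20 N. Backing off upward to check the clip.

```bash
python3 -m inch '[0,0,-0.01,0,0, 0,0,-0.04,0,0, 0,0,-0.08,0,0, 0,0,-0.12,0,0, 0,0,-0.14,0,0]'; python3 -m inch '[-0.01,0,-0.01,0,0.3, -0.01,0,-0.01,0,0.6]';  cat > g.py <<'E'
from t import *
p=ctrl.get_image("wrist"); q=ctrl.get_image("scene"); 
u=px(p,loc(0,120,40)); print(u,px(p,loc(0,106,57)))
x,y=int(np.clip(u[0]-65,0,420)),int(np.clip(u[1]-70,0,270))
A=cv2.resize(p["image"][y:y+150,x:x+130,::-1],(390,450),interpolation=cv2.INTER_CUBIC)
B_=cv2.resize(q["image"][215:290,235:300,::-1],(390,450),interpolation=cv2.INTER_CUBIC)
cv2.imwrite("pics/s4.png",np.hstack([A,B_]))
X=w(q,ctrl.find_in(q,"pipe_end")[0]["at"]);print(X, ctrl.get_obs()["tcp_pos"])
E
python3 g.py
```

```text
clock: 11.6
tcp_pos: [518.1, 149.2, 225.9]
orientation: [0.665, 0.747, 0.002, 0.002]
contact_force: [1.1, 0.5, 1.8]
width: -0.0
clock: 11.77
tcp_pos: [519.3, 138.0, 233.3]
orientation: [0.665, 0.746, 0.001, 0.002]
contact_force: [0.2, 0.1, -0.5]
width: 0.274
[282.2 222.4] [282.1 243.7]
[516.9  82.2  37.5] [516.6 138.7 228.1]
```

View pics/s4.png

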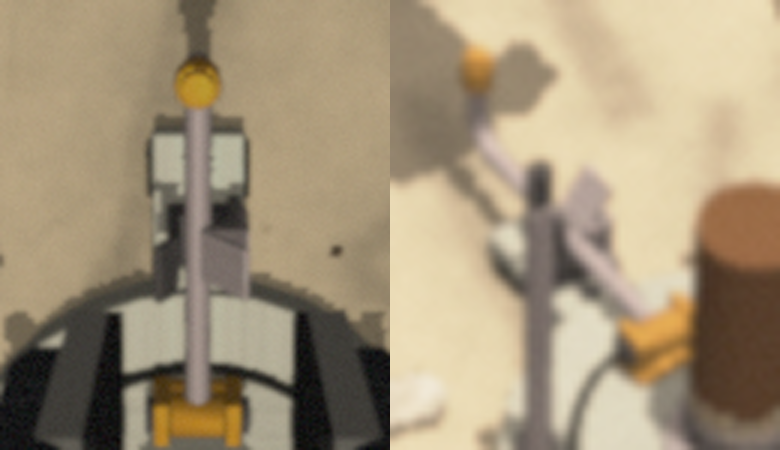

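Nine viewed. The nut is at full-picture pixel (283,180) in the wrist view and (250,226) in the scene view. The pipe shows over the jaw along its whole length, so it may not be clipped. I'll work out its angle from these pixels.

```bash
cat > k.py <<'E'
from t import *
p=ctrl.get_image("wrist"); q=ctrl.get_image("scene")
for th in (1.1,1.2,1.3,1.4,1.5,1.57):
    c,s=np.cos(th),np.sin(th); i,u=-41,118  # mid nut
    X=loc(0,48+i*c+u*s,32+u*c-i*s); print(th,px(p,X),px(q,X))
for X in [(71*np.cos(np.radians(a)),71*np.sin(np.radians(a)),165) for a in (30,150)]: print(px(p,loc(*X)),px(q,loc(*X)))
E
python3 k.py
```

```text
1.1 [286.9 244. ] [257.1 216.3]
1.2 [287.  227.6] [254.9 217.1]
1.3 [287. 213.] [253.  218.4]
1.4 [287.1 200.2] [251.3 220.2]
1.5 [287.1 189.4] [250.  222.5]
1.57 [287.1 183. ] [249.2 224.3]
[382.3 414.5] [310.  216.9]
[189.7 413.2] [259.7 241.7]
```

```bash
python3 -m inch '[0,0,0,0,0.6, 0,0,0,0,0.6, 0,0,0,0,0.6]'; cat >> k.py <<'E'
for n,im,(x,y) in (("wrist",p["image"],(283,185)),("scene",q["image"],(250,225))):
    h=cv2.cvtColor(im,cv2.COLOR_RGB2HSV)[y-25:y+25,x-15:x+15]; m=(h[...,0]>8)&(h[...,0]<28)&(h[...,1]>150)
    ys,xs=np.nonzero(m); print(n,len(xs),xs.mean()+x-15,ys.mean()+y-25)
E
python3 k.py | tail -2
python3 - <<'E'
from t import *
p=ctrl.get_image("wrist");u=px(p,loc(0,106,45));x,y=int(u[0]-35),int(u[1]-45);print(u)
save(p,"jaw.png",(x,y,x+70,y+60),9)
E
```

```text
clock: 12.27
tcp_pos: [517.4, 139.3, 229.8]
orientation: [0.665, 0.747, -0.001, -0.0]
contact_force: [0.1, -0.5, 0.5]
width: 0.601
wrist 184 285.83152173913044 182.44565217391303
scene 15 249.0 226.0
[284.9 241.7]
```

View pics/jaw.png

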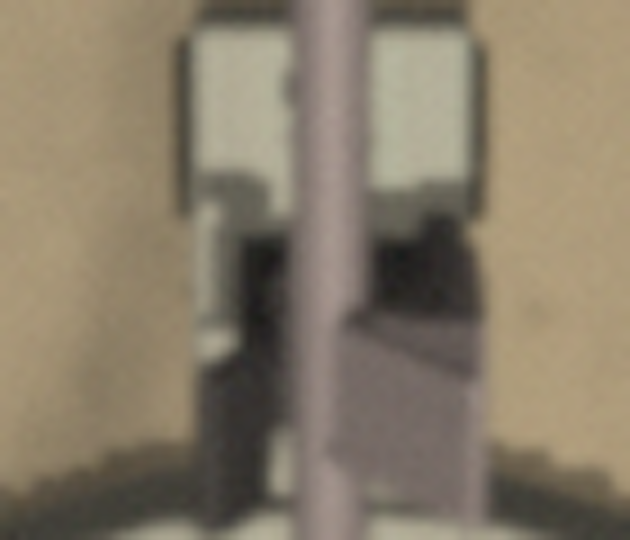

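Ten viewed. The jaw's hook overlaps the pipe's right half at about (345,390). The pipe has stayed at about 1.57 rad since I let go, so it is clipped. Now to the stretcher, keeping the same tool heading since the spout points about −y.

```bash
python3 -m inch '[0.033,0.015,0,0,1, 0.066,0.03,0,0,1, 0.1,0.044,0,0,1, 0.134,0.059,0,0,1, 0.167,0.074,0,0,1]'; python3 -m inch '[0,0,0,0,1, 0,0,0,0,1, 0,0,0,0,1]'
cat > m.py <<'E'
from t import *
p=ctrl.get_image("wrist"); save(p,"w5.png",s=1.4)
print(np.array(ctrl.get_obs()["tcp_pos"]))
for d in ctrl.masks_of(p,"stretcher")[:3]:
    ys,xs=np.nonzero(d["mask"]); print(round(d["conf"],2),xs.min(),xs.max(),ys.min(),ys.max())
for d in ctrl.find_in(p,"stretcher")[:3]: print(d["conf"],w(p,d["at"]),px(p,w(p,d["at"])))
q=ctrl.get_image("scene"); print("spout",ray(q,239.75,189.5,40)); print(px(p,(572,313,105)),px(p,(572,313,0)))
E
python3 m.py
```

```text
clock: 12.83
tcp_pos: [572.4, 315.5, 230.7]
orientation: [0.665, 0.747, 0.0, 0.0]
contact_force: [-0.5, -0.1, 0.3]
width: 1.001
clock: 13.08
tcp_pos: [571.9, 313.4, 230.2]
orientation: [0.665, 0.747, -0.0, 0.0]
contact_force: [0.1, -0.1, -0.0]
width: 0.999
[572.  312.9 230.6]
0.94 257 327 152 235
0.58 109 206 144 231
0.7 [580.6 304.6  82.9] [296.2 209.5]
0.59 [466.6 309.1  76.9] [150.5 185.1]
spout [567.5 301.   40. ]
[286.4 205.5] [286.2 176.3]
```

View pics/w5.png

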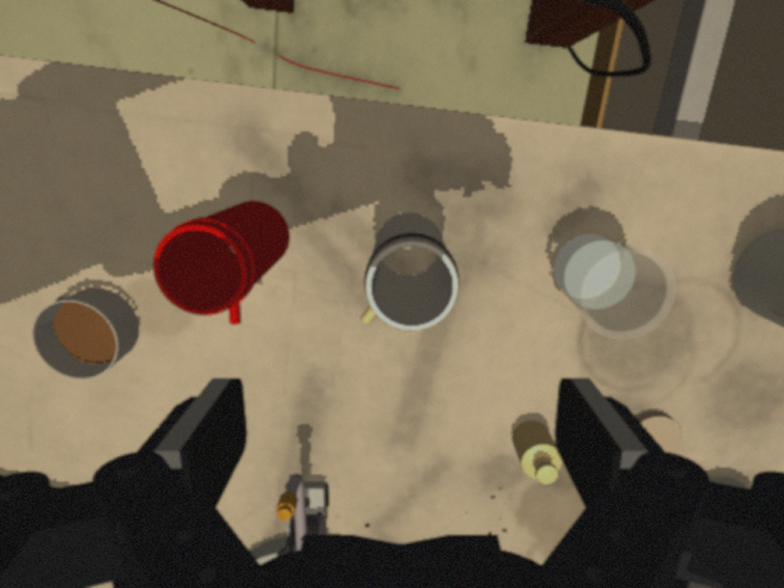

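Eleven viewed. The grey stretcher's rim centre is at (411,286) and its spout at (368,315), pointing to the lower left. The red look-alike is at (205,265) and the beaker at (600,270), both clear of the fingers. Shift about (+1,+5) mm and descend 150 mm.

```bash
python3 -m inch '[0.001,0.005,0.02,0,1, 0.001,0.005,0.055,0,1, 0.001,0.005,0.09,0,1, 0.001,0.005,0.12,0,1, 0.001,0.005,0.14,0,1]'; python3 -m inch '[0,0,0.01,0,1, 0,0,0.01,0,1, 0,0,0.01,0,1]'; python3 -m inch '[0,0,0,0,0.7, 0,0,0,0,0.6, 0,0,0,0,0.5, 0,0,0,0,0.4, 0,0,0,0,0.3]'; python3 -m inch '[0,0,0,0,0.3, 0,0,0,0,0.3, 0,0,0,0,0.3]'
```

```text
clock: 13.7
tcp_pos: [575.3, 313.4, 87.2]
orientation: [0.666, 0.746, -0.002, -0.001]
contact_force: [-0.3, -0.3, -0.7]
width: 1.003
clock: 13.95
tcp_pos: [577.3, 314.8, 81.5]
orientation: [0.666, 0.746, 0.0, 0.0]
contact_force: [1.4, 0.4, 0.5]
width: 0.996
clock: 14.37
tcp_pos: [578.0, 315.7, 82.8]
orientation: [0.665, 0.747, 0.001, 0.001]
contact_force: [-1.7, -0.2, 6.4]
width: 0.535
clock: 14.62
tcp_pos: [578.0, 315.7, 82.8]
orientation: [0.665, 0.747, 0.001, 0.001]
contact_force: [-1.4, -0.0, 6.4]
width: 0.536
```

```bash
python3 -m inch '[0,0,-0.015,0,0.2, 0,0,-0.05,0,0.2, 0,0,-0.085,0,0.2, 0,0,-0.12,0,0.2, 0,0,-0.155,0,0.2]'; python3 -m inch '[0,0,-0.02,0,0.2, 0,0,-0.037,0,0.2, 0,0,-0.037,0,0.2, 0,0,-0.037,0,0.2]'; cat > n.py <<'E'
from t import *
from scipy.optimize import least_squares
import sys
np.set_printoptions(precision=2,suppress=True)
o=ctrl.get_obs(); t=np.array(o["tcp_pos"]); print(o["clock"],t,np.array(o["contact_force"]),o["width"])
for n in ("scene","side"):
    p=ctrl.get_image(n); save(p,n+sys.argv[1]+".png")
    for d in ctrl.masks_of(p,"stretcher")[:3]:
        ys,xs=np.nonzero(d["mask"]); print(n,round(d["conf"],2),xs.min(),xs.max(),ys.min(),ys.max())
    z=t[2]-82.8; print(" pred foot,top",px(p,(t[0],t[1],z)),px(p,(t[0],t[1],z+105)))
print("to hover",tool(loc(0,0,272)))
E
python3 n.py 6
```

```text
clock: 15.03
tcp_pos: [576.5, 315.1, 238.3]
orientation: [0.665, 0.747, 0.0, 0.0]
contact_force: [0.4, 0.8, -1.6]
width: 0.541
clock: 15.37
tcp_pos: [577.4, 315.5, 274.4]
orientation: [0.665, 0.747, 0.001, 0.001]
contact_force: [-0.3, -0.1, -1.6]
width: 0.542
15.3667 [577.43 315.46 274.43] [-0.32 -0.13 -1.6 ] 0.5416069845481084
scene 0.77 228 249 90 141
scene 0.72 191 212 174 217
 pred foot,top [239.36 135.09] [238.28  95.15]
side 0.65 317 338 257 307
side 0.57 258 287 162 231
 pred foot,top [271.09 223.14] [271.37 164.88]
to hover [-324.78  -79.81   -1.21]
```

The stretcher is held, with 1.6 N of weight on the wrist. Carrying it over the rods at a foot height of about 190 mm.

```bash
python3 -m inch '[-0.02,-0.005,0,0,0.2, -0.05,-0.012,0,0,0.2, -0.085,-0.021,0,0,0.2, -0.12,-0.03,0,0,0.2, -0.155,-0.038,0,0,0.2]'; python3 -m inch '[-0.035,-0.009,0,0,0.2, -0.07,-0.018,0,0,0.2, -0.105,-0.026,0,0,0.2, -0.135,-0.034,0,0,0.2, -0.155,-0.038,0,0,0.2]'; python3 -m inch '[-0.01,-0.003,0,0,0.2, -0.014,-0.004,0,0,0.2, -0.014,-0.004,0,0,0.2, -0.014,-0.004,0,0,0.2]'; python3 n.py 7
```

```text
clock: 15.98
tcp_pos: [555.7, 155.5, 270.7]
orientation: [0.665, 0.747, -0.001, -0.001]
contact_force: [0.2, 0.1, -2.3]
width: 0.535
clock: 16.4
tcp_pos: [535.6, -4.3, 271.1]
orientation: [0.666, 0.746, -0.001, -0.001]
contact_force: [-0.3, 0.0, -1.7]
width: 0.535
clock: 16.73
tcp_pos: [534.6, -14.9, 272.1]
orientation: [0.665, 0.747, 0.0, -0.001]
contact_force: [-1.2, 0.1, -1.8]
width: 0.532
16.7333 [534.57 -14.93 272.1 ] [-1.17  0.14 -1.77] 0.5320897098764321
scene 0.97 191 212 173 217
scene 0.78 284 313 180 239
 pred foot,top [296.92 229.94] [300.13 187.37]
side 0.78 279 299 108 158
side 0.64 317 337 258 306
 pred foot,top [288.22 154.73] [289.17 109.75]
to hover [-2.17 -0.99  0.47]
```

```bash
cat > r.py <<'E'
from t import *
np.set_printoptions(precision=2,suppress=True)
# wrist shots
im=cv2.imread("pics/w1.png"); h=cv2.cvtColor(im,cv2.COLOR_BGR2HSV)[340:425,355:450]
L=im[340:425,355:450,2].astype(int); m=((h[...,0]<16)&(h[...,1]>90)&(L>95)).astype(np.uint8)
c=max(cv2.findContours(m,cv2.RETR_EXTERNAL,cv2.CHAIN_APPROX_NONE)[0],key=len); hull=cv2.convexHull(c)
print("clay top w1 px",(np.array(cv2.fitEllipse(c)[0])+[355,340])/1.4,cv2.fitEllipse(c)[1],"pred(0,0,132 old B) 284.0 269.9", cv2.boundingRect(c))
im=cv2.imread("pics/w5.png"); g=cv2.cvtColor(im,cv2.COLOR_BGR2GRAY)[225:340,355:470]
h=cv2.cvtColor(im,cv2.COLOR_BGR2HSV)[225:340,355:470]
m=((h[...,1]<45)&(g>120)).astype(np.uint8)
c=max(cv2.findContours(m,cv2.RETR_EXTERNAL,cv2.CHAIN_APPROX_NONE)[0],key=len); print("rim w5 px",(np.array(cv2.fitEllipse(cv2.convexHull(c))[0])+[355,225])/1.4,cv2.boundingRect(c))
# outside cameras: row-wise silhouette centres
for n in ("scene","side"):
    p=ctrl.get_image(n)
    md=[d["mask"] for d in ctrl.masks_of(p,"stretcher")]
    mt=[m for m in md if 270<np.nonzero(m)[1].mean()<310 and np.nonzero(m)[0].mean()<230][0]
    hs=cv2.cvtColor(p["image"],cv2.COLOR_RGB2HSV); I=p["image"].astype(int)
    z=ctrl.get_obs()["tcp_pos"][2]-82.8
    u,v=px(p,loc(0,0,90)); br=(I[...,0]-I[...,2]>25)&(hs[...,1]>110)&(I[...,0]<150)
    for zz in (125,115,105,95,85,75):
        u,v=px(p,loc(0,0,zz)); r=int(round(v)); xs=np.nonzero(br[r,int(u)-16:int(u)+17])[0]+int(u)-16
        if len(xs): print(n,"clay z",zz,"pred",round(u,1),"edges",xs.min(),xs.max(),xs.mean())
    t=ctrl.get_obs()["tcp_pos"]
    for dz in (15,30,70,85):
        u,v=px(p,(t[0],t[1],z+dz)); xs=np.nonzero(mt[int(round(v))])[0]
        if len(xs): print(n,"tube dz",dz,"pred",round(u,1),"edges",xs.min(),xs.max(),(xs.min()+xs.max())/2)
p=ctrl.get_image("wrist"); save(p,"w8.png",s=1.4); print(np.array(p["extrinsics"]),ctrl.get_obs()["tcp_pos"])
E
python3 r.py
```

```text
clay top w1 px [286.71 269.22] (64.31800842285156, 74.31148529052734) pred(0,0,132 old B) 284.0 269.9 (7, 4, 79, 69)
rim w5 px [294.08 204.16] (11, 29, 93, 77)
scene clay z 125 pred 295.5 edges 287 301 294.0
scene clay z 115 pred 295.2 edges 287 304 294.35714285714283
scene clay z 105 pred 295.0 edges 287 303 295.0
scene clay z 95 pred 294.7 edges 282 303 293.3
scene clay z 85 pred 294.5 edges 280 303 291.5
scene clay z 75 pred 294.2 edges 281 302 291.5
scene tube dz 15 pred 297.5 edges 284 310 297.0
scene tube dz 30 pred 297.9 edges 284 310 297.0
scene tube dz 70 pred 299.1 edges 292 311 301.5
scene tube dz 85 pred 299.6 edges 293 313 303.0
side clay z 125 pred 287.9 edges 288 293 290.25
side tube dz 15 pred 288.3 edges 279 298 288.5
side tube dz 30 pred 288.4 edges 279 298 288.5
side tube dz 70 pred 288.8 edges 280 299 289.5
side tube dz 85 pred 288.9 edges 280 299 289.5
[[  0.99   0.11   0.03 525.89]
 [  0.12  -0.95  -0.28  55.5 ]
 [  0.     0.28  -0.96 403.05]
 [  0.     0.     0.     1.  ]] [534.66 -15.51 272.59]
```

```bash
python3 -m inch '[0,0,0.008,0,0.2, 0,0.0003,0.018,0,0.2, 0,0.0003,0.028,0,0.2, 0,0.0003,0.034,0,0.2, 0,0.0003,0.036,0,0.2]'; python3 -m inch '[0,0,0.003,0,0.2, 0,0,0.005,0,0.2, 0,0,0.005,0,0.2, 0,0,0.005,0,0.2]'; cat > v.py <<'E'
from t import *
o=ctrl.get_obs(); print(o["clock"],np.array(o["tcp_pos"]),np.array(o["contact_force"]))
p=ctrl.get_image("side"); q=ctrl.get_image("scene")
print(px(p,loc(0,0,132)),px(q,loc(0,0,132)))
A=cv2.resize(p["image"][115:215,255:325,::-1],(400,571),interpolation=cv2.INTER_CUBIC)
B_=cv2.resize(q["image"][190:290,262:332,::-1],(400,571),interpolation=cv2.INTER_CUBIC)
cv2.imwrite("pics/fin.png",np.hstack([A,B_]))
E
python3 v.py
```

```text
clock: 17.6
tcp_pos: [533.8, -15.7, 234.0]
orientation: [0.665, 0.747, -0.001, -0.001]
contact_force: [-1.5, -0.4, -1.2]
width: 0.544
clock: 17.93
tcp_pos: [535.1, -15.8, 231.9]
orientation: [0.665, 0.747, 0.0, 0.0]
contact_force: [-0.5, -0.3, -0.7]
width: 0.533
17.9333 [535.1 -15.8 231.9] [-0.5 -0.3 -0.7]
[287.9 177.4] [295.7 251.4]
```

View pics/fin.png

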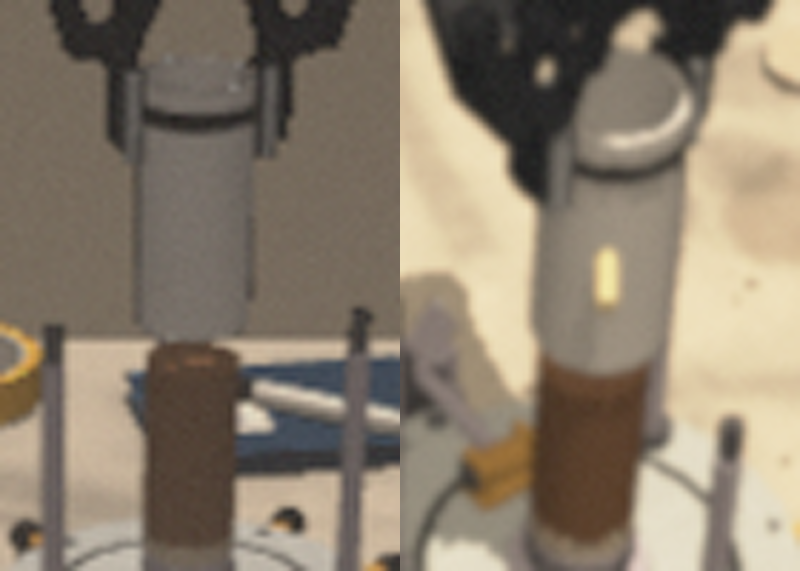

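Twelve viewed. On the left (side view) the tube, about (192,330), sits over the clay, about (193,360), with a small gap. On the right (scene view) the tube looks slightly right of the clay. I'll measure that offset numerically from the silhouette edges.

```bash
cat > q.py <<'E'
from t import *
from scipy.ndimage import gaussian_filter1d
from scipy.optimize import least_squares
np.set_printoptions(precision=2,suppress=True)
P={n:ctrl.get_image(n) for n in ("scene","side")}
t=np.array(ctrl.get_obs()["tcp_pos"]); zf=t[2]-82.8; print(t,"foot z",zf)
def sil(p,X,r):
    E=np.array(p["extrinsics"]); d=np.array(X)-E[:3,3]; l=np.cross(d,[0,0,1]); l[2]=0; l/=np.linalg.norm(l)
    return px(p,X-l*r),px(p,X+l*r)
def prof(p,row,u,w_=4):
    I=p["image"].astype(float); r=int(round(row)); s=gaussian_filter1d(I[r-1:r+2].mean(0),.8,axis=0)
    g=np.abs(np.gradient(s,axis=0)).sum(1); lo=int(round(u))-w_; k=lo+int(np.argmax(g[lo:lo+2*w_+1]))
    a,b,c=g[k-1:k+2]; return k+.5*(a-c)/(a-2*b+c+1e-9),g[k]
def meas(name,xy,r,zs):
    ob=[]
    for n,p in P.items():
        res=[]
        for z in zs:
            a,b=sil(p,(xy[0],xy[1],z),r); ea,ga=prof(p,a[1],a[0]); eb,gb=prof(p,b[1],b[0])
            res.append([z,ea-a[0],eb-b[0],ga,gb])
        res=np.array(res); m=np.median(res[:,1:3],0); print(name,n,"edge dev px",m,"spread",res[:,1:3].std(0)); 
        print(res[:,1:3].T) if len(zs)<20 else 0
        ob.append((n,m))
    def f(s):
        o=[]
        for n,m in ob:
            X=np.array([xy[0],xy[1],zs[len(zs)//2]]);a,b=sil(P[n],X,r);a2,b2=sil(P[n],X+[s[0],s[1],0],r)
            o.append((a2[0]+b2[0]-a[0]-b[0])/2-m.mean())
        return o
    s=least_squares(f,[0,0]).x; print(name,"centre",np.array(xy)+s); return np.array(xy)+s
c=meas("clay",B,19.5,[75,82,89,96,103,110])
s=meas("tube",t[:2],24,list(zf+np.array([10,15,20,25,55,60,65])))
d=s-c; print("tube-clay",d,"tool",R.from_quat(ctrl.get_obs()["orientation"]).inv().apply([*d,0]))
# vertical profile side: column mean along axis at foot/clay top
E
python3 q.py
```

```text
[535.15 -15.85 232.03] foot z 149.2309409318824
clay scene edge dev px [-0.06  3.29] spread [0.15 2.03]
[[-0.3  -0.13  0.02  0.06  0.   -0.31]
 [-0.45  2.96  4.18  6.39  3.63  2.84]]
clay side edge dev px [0.07 0.18] spread [1.1  0.08]
[[ 0.09  0.4   0.38  0.05 -1.43 -2.55]
 [ 0.22  0.31  0.09  0.17  0.2   0.07]]
clay centre [533.39 -24.28]
tube scene edge dev px [0.25 0.67] spread [1.9  0.16]
[[ 0.25  0.36  0.34  0.34 -2.15 -3.29 -4.48]
 [ 0.66  0.73  0.67  0.67  1.1   0.89  0.63]]
tube side edge dev px [2.4  0.41] spread [1.22 1.21]
[[ 2.7  -0.2   2.59 -0.13  2.55  2.4   2.38]
 [-2.1   1.33 -1.27 -1.35  0.67  0.59  0.41]]
tube centre [531.56 -23.45]
tube-clay [-1.83  0.82] tool [ 1.03 -1.72 -0.  ]
```

```bash
python3 - <<'E'
s=open('q.py').read().replace("w_=4","w_=2").replace("len(zs)<20","True")
i=s.index('c=meas("clay"')
s=s[:i]+'''c=meas("clay",(533.6,-16.9),19.5,[64,67,70,73,76,79,82,86,90,94])
s=meas("tube",(534.4,-18.0),24,list(zf+np.array([8,12,16,20,24,28,32,36,50,55,60])))
d=s-c; print("tube-clay",d)
'''
open('q2.py','w').write(s)
E
python3 q2.py
```

```text
[535.06 -15.85 231.89] foot z 149.09066260260948
clay scene edge dev px [ 0.08 -0.11] spread [0.09 0.58]
[[ 0.13  0.1   0.03  0.    0.   -0.03  0.06  0.12  0.23  0.23]
 [-0.34 -0.31 -0.32 -0.37 -0.32  0.17  1.46  0.79  0.32  0.09]]
clay side edge dev px [0.05 0.02] spread [0.12 0.06]
[[ 0.05  0.06  0.01 -0.05 -0.1   0.    0.23  0.24  0.22  0.14]
 [ 0.11  0.09  0.04  0.01  0.    0.03  0.14  0.02 -0.09 -0.01]]
clay centre [533.51 -17.  ]
tube scene edge dev px [-0.07  0.38] spread [1.2  0.17]
[[-0.09 -0.07 -0.09  0.08  0.08  0.06  0.13  0.11 -0.16 -1.47 -4.04]
 [ 0.29  0.32  0.29  0.38  0.33  0.29  0.54  0.58  0.64  0.76  0.63]]
tube side edge dev px [2.33 0.44] spread [0.09 1.07]
[[ 2.35  2.41  2.39  2.36  2.36  2.33  2.3   2.24  2.21  2.15  2.12]
 [ 1.18 -1.47 -1.48 -1.53  1.22  1.1   1.    0.97  0.44  0.34  0.21]]
tube centre [530.9  -24.34]
tube-clay [-2.6  -7.34]
```

```bash
python3 - <<'E'
from t import *
p=ctrl.get_image("side")
for z in (160,175,190,205):
    u,v=px(p,(534.4,-18,z)); r=int(round(v)); print(z,u,v); print(list(range(272,306))); print(p["image"][r-2:r+3,272:306].astype(int).mean((0,2)).round().astype(int).tolist())
    print((p["image"][r-2:r+3,272:306,0].astype(int)-p["image"][r-2:r+3,272:306,2]).mean(0).round().astype(int).tolist())
    E=np.array(p["extrinsics"]);l=np.array([24,0,0]); print(px(p,(534.4+24,-18,z))[0],px(p,(534.4-24,-18,z))[0])
E
```

```text
160 287.9789692530446 166.11371158637417
[272, 273, 274, 275, 276, 277, 278, 279, 280, 281, 282, 283, 284, 285, 286, 287, 288, 289, 290, 291, 292, 293, 294, 295, 296, 297, 298, 299, 300, 301, 302, 303, 304, 305]
[106, 107, 107, 107, 108, 107, 94, 91, 104, 106, 109, 108, 109, 111, 110, 111, 112, 112, 110, 111, 110, 109, 108, 107, 104, 101, 82, 90, 106, 107, 107, 107, 106, 105]
[26, 26, 26, 26, 26, 26, 19, 14, 15, 15, 16, 16, 15, 16, 15, 16, 15, 16, 16, 15, 16, 16, 15, 15, 15, 14, 12, 20, 27, 25, 25, 25, 26, 25]
277.6688751557033 298.2768386095305
175 288.10722841125187 160.07969508365647
[272, 273, 274, 275, 276, 277, 278, 279, 280, 281, 282, 283, 284, 285, 286, 287, 288, 289, 290, 291, 292, 293, 294, 295, 296, 297, 298, 299, 300, 301, 302, 303, 304, 305]
[106, 106, 107, 106, 106, 106, 87, 86, 103, 107, 107, 107, 109, 110, 110, 111, 111, 112, 112, 110, 109, 109, 107, 105, 103, 101, 87, 93, 106, 106, 106, 105, 107, 106]
[26, 26, 26, 26, 26, 26, 19, 13, 15, 16, 16, 15, 15, 15, 16, 16, 16, 16, 16, 15, 15, 16, 15, 15, 14, 13, 12, 20, 25, 26, 25, 26, 25, 26]
277.73500036331615 298.46708392
[... 412 characters left out ...]
8, 13, 14, 14, 15, 16, 15, 16, 15, 15, 15, 15, 15, 16, 15, 15, 14, 14, 13, 15, 12, 20, 26, 26, 26, 25, 26, 25]
277.80192840690717 298.6596362678021
205 288.3684440617304 147.79067363842694
[272, 273, 274, 275, 276, 277, 278, 279, 280, 281, 282, 283, 284, 285, 286, 287, 288, 289, 290, 291, 292, 293, 294, 295, 296, 297, 298, 299, 300, 301, 302, 303, 304, 305]
[106, 104, 106, 107, 105, 105, 85, 84, 103, 105, 108, 109, 112, 111, 112, 112, 111, 112, 111, 110, 109, 108, 107, 105, 101, 99, 96, 101, 105, 105, 105, 105, 106, 106]
[26, 25, 26, 26, 26, 26, 19, 12, 14, 15, 15, 15, 16, 15, 15, 15, 15, 15, 16, 15, 15, 14, 15, 14, 14, 14, 12, 20, 26, 25, 26, 26, 24, 25]
277.86967399680293 298.8545378544991
```

The two estimates disagree in y by about 3 mm: the wrist shots say about +0.6, the outside cameras about −3. I'll raise the stretcher and shift it 90 mm aside so the wrist camera can see the clay beside the tube and measure cleanly.

```bash
python3 -m inch '[0,0,-0.01,0,0.2, 0,0,-0.025,0,0.2, 0,0,-0.04,0,0.2, 0,0,-0.04,0,0.2]'; python3 -m inch '[0,0.02,0,0,0.2, 0,0.045,0,0,0.2, 0,0.07,0,0,0.2, 0,0.085,0,0,0.2, 0,0.09,0,0,0.2]'; python3 -m inch '[0,0,0,0,0.2, 0,0,0,0,0.2, 0,0,0,0,0.2]'
cat > x.py <<'E'
from t import *
from scipy.optimize import least_squares
np.set_printoptions(precision=2,suppress=True)
p=ctrl.get_image("wrist"); cv2.imwrite("pics/w9.png",p["image"][:,:,::-1]); t=np.array(ctrl.get_obs()["tcp_pos"]); print(t)
I=p["image"].astype(int); hs=cv2.cvtColor(p["image"],cv2.COLOR_RGB2HSV)
u=px(p,loc(0,0,132)); print("clay pred",u); x0,y0=int(u[0])-45,int(u[1])-45
cr=I[y0:y0+90,x0:x0+90]; m=((cr[...,0]-cr[...,2]>35)&(hs[y0:y0+90,x0:x0+90,0]<15)&(cr[...,0]>105)).astype(np.uint8)
n,lab,st,ce=cv2.connectedComponentsWithStats(m); k=1+np.argmax(st[1:,4]); mk=(lab==k).astype(np.uint8); mk=cv2.morphologyEx(mk,cv2.MORPH_OPEN,np.ones((3,3)))
ys,xs=np.nonzero(mk); print("clay area",len(xs),"bbox",xs.min()+x0,xs.max()+x0,ys.min()+y0,ys.max()+y0,"centroid",xs.mean()+x0,ys.mean()+y0)
a=np.linspace(0,2*np.pi,60)
def ring(c,r,z): return np.array([px(p,(c[0]+r*np.cos(k),c[1]+r*np.sin(k),z)) for k in a])
rr=ring(loc(0,0,0),19.5,132); print("pred ring bbox",rr.min(0),rr.max(0),"area",cv2.contourArea(rr.astype(np.float32)))
f=lambda s: [(lambda q: np.r_[q.min(0),q.max(0)]-[xs.min()+x0-.5,ys.min()+y0-.5,xs.max()+x0+.5,ys.max()+y0+.5])(ring(s,19.5,132))]
c=least_squares(lambda s:f(s)[0],loc(0,0,0)[:2]).x; print("clay wrist bbox-fit",c,f(c)[0])
c2=least_squares(lambda s:px(p,(s[0],s[1],132))-[xs.mean()+x0,ys.mean()+y0],B).x; print("clay wrist centroid",c2)
E
python3 x.py; sed 's/^s=meas.*//;s/^d=s-c.*//' q2.py > q3.py; python3 q3.py
```

```text
clock: 18.62
tcp_pos: [536.5, -16.0, 276.0]
orientation: [0.665, 0.747, 0.002, 0.002]
contact_force: [0.1, 0.9, -0.6]
width: 0.536
clock: 19.03
tcp_pos: [625.7, -5.2, 270.6]
orientation: [0.665, 0.747, -0.0, -0.0]
contact_force: [-0.1, 0.1, -2.4]
width: 0.538
clock: 19.28
tcp_pos: [623.6, -5.6, 271.5]
orientation: [0.665, 0.747, -0.0, -0.0]
contact_force: [-0.1, 0.8, -1.5]
width: 0.537
[623.61  -5.64 271.7 ]
clay pred [165.09 201.05]
clay area 1458 bbox 141 190 176 225 centroid 165.2283950617284 200.6460905349794
pred ring bbox [138.79 175.27] [191.29 225.83] area 2075.8909018734703
clay wrist bbox-fit [534.34 -16.95] [-1.25 -0.25  1.26  0.32]
clay wrist centroid [534.1  -16.68]
[623.79  -5.6  271.95] foot z 189.1486381731707
clay scene edge dev px [ 0.08 -0.15] spread [0.16 0.38]
[[ 0.13  0.02 -0.09 -0.1  -0.03  0.01  0.22  0.36  0.35  0.21]
 [-0.32 -0.31 -0.31 -0.35 -0.31  0.17  0.81  0.22  0.4   0.02]]
clay side edge dev px [0.04 0.02] spread [0.11 0.09]
[[ 0.01  0.05  0.01 -0.04 -0.07  0.02  0.22  0.22  0.22  0.14]
 [ 0.1   0.06  0.03  0.    0.01  0.06  0.23 -0.09 -0.   -0.07]]
clay centre [533.53 -16.87]
```

```bash
cat > y.py <<'E'
from t import *
from scipy.ndimage import map_coordinates
from scipy.optimize import minimize
np.set_printoptions(precision=2,suppress=True)
def grad(p):
    I=cv2.GaussianBlur(p["image"].astype(np.float32),(0,0),1.0); g=0
    for k in range(3): g=g+cv2.Sobel(I[...,k],cv2.CV_32F,1,0)**2+cv2.Sobel(I[...,k],cv2.CV_32F,0,1)**2
    return np.minimum(np.sqrt(g),250)
def S(G,U): return map_coordinates(G,[U[:,1],U[:,0]],order=1).mean()
P={n:ctrl.get_image(n) for n in ("wrist","scene","side")}; G={n:grad(p) for n,p in P.items()}
o=ctrl.get_obs(); t=np.array(o["tcp_pos"]); zf=t[2]-82.8; print("tcp",t)
a=np.linspace(0,2*np.pi,120)
def ring(n,c,r,z,arc=a): return np.array([px(P[n],(c[0]+r*np.cos(k),c[1]+r*np.sin(k),z)) for k in arc])
def lines(n,c,r,zs):
    E=np.array(P[n]["extrinsics"]); o=[]
    d=np.array(c[:2])-E[:2,3]; D=np.hypot(*d); d/=D; l=np.array([d[1],-d[0]]); s=r/D; 
    for z in zs:
        for sg in (1,-1): o.append(px(P[n],(c[0]-d[0]*r*s+sg*l[0]*r,c[1]-d[1]*r*s+sg*l[1]*r,z)))
    return np.array(o)
def front(n,c):
    E=np.array(P[n]["extrinsics"]); k=np.arctan2(E[1,3]-c[1],E[0,3]-c[0]); return np.linspace(k-1.2,k+1.2,40)
def grid(f,c,w_,st):
    b=max(((f((c[0]+i,c[1]+j)),i,j) for i in np.arange(-w_,w_+.01,st) for j in np.arange(-w_,w_+.01,st))); return b
def wr(c): return S(G["wrist"],ring("wrist",c,24,zf+105))
b=grid(wr,t,6,.5); print("wrist rim offset from tcp",b)
def sc(c): return sum(S(G[n],lines(n,c,24,zf+np.arange(5,34,2))) for n in("scene","side"))
b=grid(sc,t,6,.5); print("scene+side lines offset",b)
for dz in (-4,-2,0,2,4):
    f=lambda c:sum(S(G[n],lines(n,c,24,zf+dz+np.arange(5,34,2)))+S(G[n],ring(n,c,24,zf+dz,front(n,c))) for n in("scene","side"))
    print("with foot ring dz",dz,grid(f,t,6,.5))
E
python3 y.py
```

```text
tcp [624.09  -5.57 271.93]
wrist rim offset from tcp (np.float32(155.82571), np.float64(-0.5), np.float64(-2.0))
scene+side lines offset (np.float32(292.84497), np.float64(-1.0), np.float64(-0.5))
with foot ring dz -4 (np.float32(455.0159), np.float64(0.5), np.float64(1.5))
with foot ring dz -2 (np.float32(469.26816), np.float64(-0.5), np.float64(0.0))
with foot ring dz 0 (np.float32(474.32953), np.float64(-1.5), np.float64(-1.5))
with foot ring dz 2 (np.float32(471.64978), np.float64(-3.0), np.float64(-3.0))
with foot ring dz 4 (np.float32(463.04727), np.float64(-4.0), np.float64(-4.5))
```

Both methods now agree on the clay, at about (534,−16.9). They put the tube axis at TCP + (−0.9,−1.5), so the TCP target is (534.8,−15.4). Returning and lowering gently to about 6 mm above the clay.

```bash
python3 -m inch '[0,-0.02,0,0,0.2, 0,-0.045,0,0,0.2, 0,-0.07,0,0,0.2, 0.0005,-0.085,0,0,0.2, 0.0005,-0.09,0,0,0.2]'; python3 -m inch '[0,0,0.008,0,0.2, 0,0,0.018,0,0.2, 0,0,0.028,0,0.2, 0,0,0.036,0,0.2, 0,0,0.04,0,0.2]'; python3 -m inch '[0,0,0,0,0.2, 0,0,0.002,0,0.2, 0,0,0.004,0,0.2, 0,0,0.006,0,0.2, 0,0,0.006,0,0.2]'; python3 y.py
```

```text
clock: 20.0
tcp_pos: [533.1, -15.4, 271.9]
orientation: [0.665, 0.746, -0.0, 0.0]
contact_force: [0.1, -1.4, -1.0]
width: 0.541
clock: 20.42
tcp_pos: [534.3, -15.1, 228.7]
orientation: [0.665, 0.747, -0.001, -0.002]
contact_force: [-0.3, -0.1, -2.2]
width: 0.536
clock: 20.83
tcp_pos: [534.9, -15.3, 225.5]
orientation: [0.665, 0.747, 0.0, 0.0]
contact_force: [-0.2, 0.1, -2.2]
width: 0.534
tcp [535.01 -15.35 225.9 ]
wrist rim offset from tcp (np.float32(143.99547), np.float64(-1.5), np.float64(1.5))
scene+side lines offset (np.float32(312.259), np.float64(1.0), np.float64(-1.0))
with foot ring dz -4 (np.float32(702.5815), np.float64(0.5), np.float64(-2.0))
with foot ring dz -2 (np.float32(720.94305), np.float64(-1.0), np.float64(-3.0))
with foot ring dz 0 (np.float32(711.51105), np.float64(-1.5), np.float64(-3.0))
with foot ring dz 2 (np.float32(664.21545), np.float64(-2.0), np.float64(-4.0))
with foot ring dz 4 (np.float32(596.0178), np.float64(-4.5), np.float64(-6.0))
```

```bash
python3 -m inch '[0.0004,0,0.0015,0,0.2, 0.0008,0,0.003,0,0.2, 0.0008,0,0.0045,0,0.2, 0.0008,0,0.0045,0,0.2, 0.0008,0,0.0045,0,0.2]'; python3 -m inch '[0,0,0,0,0.2, 0,0,0,0,0.2, 0,0,0,0,0.2, 0,0,0,0,0.2]'; python3 y.py; cat > z.py <<'E'
from t import *
# gap seen from side & scene: rows of tube foot / clay along axis column; pipe nut angle check
p=ctrl.get_image("side"); q=ctrl.get_image("scene")
for n,c in (("side",p),("scene",q)):
    u0=px(c,loc(0,0,137)); u1=px(c,loc(0,0,132)); x=int(round(u0[0])); r=int(u1[1])
    print(n,"axis px foot137",u0,"top132",u1)
    I=c["image"][:,x-2:x+3].astype(int).mean(1)
    print([(k,int(I[k].mean()),int(I[k,0]-I[k,2])) for k in range(r-14,r+14)])
h=cv2.cvtColor(q["image"],cv2.COLOR_RGB2HSV)[200:250,235:265]; m=(h[...,0]>8)&(h[...,0]<28)&(h[...,1]>150); ys,xs=np.nonzero(m); print("nut scene",len(xs),xs.mean()+235,ys.mean()+200)
for d in ctrl.find_in(q,"specimen")[:2]: print("specimen",d["conf"],w(q,d["at"]))
E
python3 z.py
```

```text
clock: 21.4
tcp_pos: [534.7, -14.5, 220.9]
orientation: [0.665, 0.747, -0.0, -0.0]
contact_force: [-0.3, 0.4, -1.5]
width: 0.534
clock: 21.73
tcp_pos: [534.8, -14.6, 221.2]
orientation: [0.665, 0.747, 0.0, 0.0]
contact_force: [0.5, 0.3, -1.9]
width: 0.532
tcp [534.8  -14.55 221.15]
wrist rim offset from tcp (np.float32(153.07103), np.float64(0.0), np.float64(-2.0))
scene+side lines offset (np.float32(323.55103), np.float64(1.5), np.float64(-0.5))
with foot ring dz -4 (np.float32(719.51086), np.float64(1.0), np.float64(-1.5))
with foot ring dz -2 (np.float32(744.19464), np.float64(-0.5), np.float64(-3.0))
with foot ring dz 0 (np.float32(737.234), np.float64(-1.0), np.float64(-3.0))
with foot ring dz 2 (np.float32(686.4757), np.float64(-2.0), np.float64(-3.5))
with foot ring dz 4 (np.float32(622.55945), np.float64(-2.5), np.float64(-5.5))
side axis px foot137 [288.  175.4] top132 [287.9 177.4]
[(163, 111, 15), (164, 110, 16), (165, 111, 15), (166, 111, 15), (167, 111, 15), (168, 111, 15), (169, 112, 15), (170, 112, 16), (171, 112, 15), (172, 111, 16), (173, 111, 15), (174, 111, 15), (1
[... 159 characters left out ...]
4, 29), (186, 66, 28), (187, 65, 28), (188, 66, 27), (189, 67, 26), (190, 66, 28)]
scene axis px foot137 [295.8 249.7] top132 [295.7 251.4]
[(237, 163, 45), (238, 179, 56), (239, 186, 60), (240, 187, 62), (241, 185, 65), (242, 184, 66), (243, 185, 66), (244, 184, 68), (245, 180, 68), (246, 165, 66), (247, 141, 52), (248, 130, 37), (249, 131, 28), (250, 132, 25), (251, 134, 26), (252, 136, 26), (253, 136, 26), (254, 136, 27), (255, 137, 26), (256, 139, 28), (257, 134, 28), (258, 116, 31), (259, 87, 36), (260, 67, 40), (261, 61, 40), (262, 60, 39), (263, 61, 40), (264, 62, 41)]
nut scene 7 249.42857142857142 226.28571428571428
specimen 0.98 [521.4 -32.3  98.4]
specimen 0.62 [368.1 -87.9  63.9]
```

```bash
python3 - <<'E'
from t import *
for n,row in (("side",179.0),("scene",258.6)):
    p=ctrl.get_image(n); E=np.array(p["extrinsics"]); k=np.arctan2(E[1,3]+16.9,E[0,3]-534)
    f=lambda z,dy=0,r=24: px(p,(534+r*np.cos(k),-16.9+dy+r*np.sin(k),z))[1]
    print(n,[(z,round(f(z),2),round(f(z,-1.5),2)) for z in (132,135,138,141)],"seen",row)
    # clay foot: front bottom edge of clay at z=54 for row bias
    x=int(round(px(p,(534,-17,54))[0])); I=p["image"][:,x-2:x+3].astype(int).mean(1); r=int(f(54,0,19.5))
    print(" clay bottom pred",f(54,0,19.5),[(j,int(I[j].mean()),int(I[j,0]-I[j,2])) for j in range(r-6,r+9)])
print(ctrl.get_obs()["clock"],ctrl.get_obs()["contact_force"])
E
```

```text
side [(132, np.float64(181.49), np.float64(181.23)), (135, np.float64(180.3), np.float64(180.04)), (138, np.float64(179.1), np.float64(178.84)), (141, np.float64(177.9), np.float64(177.64))] seen 179.0
 clay bottom pred 210.6600646916732 [(204, 68, 27), (205, 67, 28), (206, 67, 28), (207, 68, 27), (208, 66, 27), (209, 68, 26), (210, 77, 27), (211, 92, 27), (212, 99, 25), (213, 99, 23), (214, 100, 18), (215, 100, 11), (216, 87, 10), (217, 75, 10), (218, 91, 11)]
scene [(132, np.float64(260.49), np.float64(261.0)), (135, np.float64(259.44), np.float64(259.96)), (138, np.float64(258.4), np.float64(258.91)), (141, np.float64(257.34), np.float64(257.86))] seen 258.6
 clay bottom pred 284.47362059934227 [(278, 67, 45), (279, 66, 46), (280, 67, 45), (281, 67, 45), (282, 66, 45), (283, 69, 44), (284, 78, 42), (285, 95, 38), (286, 111, 36), (287, 122, 33), (288, 120, 26), (289, 109, 18), (290, 91, 14), (291, 80, 12), (292, 89, 14)]
22.1333 [ 1.1 -0.1 -0.4]
```

Both outside cameras put the foot at about 138 mm, 6 mm above the clay, with the axes agreeing to about 1 mm. The pipe nut hasn't moved. Handing in.

```bash
python3 -c "
from rig import ctrl
print(ctrl.sign_off()); print(ctrl.get_obs()['clock'])"
```

```text
the job is handed in; nothing more can be done
None
the job is handed in; nothing more can be done
```

I swung the drain pipe outward to about 1.05 rad and released it. I then pressed its end down with shut fingertips to the hard stop, where the force rose to about 20 N. After that I carried the grey stretcher over the tie rods and handed in at about 22 s, still holding it above the clay. No verdict was reported.

**Last checks**
- **Pipe:** After I let go, the nut stayed where a pipe at about 1.57 rad should be, and the jaw hook could be seen overlapping the pipe. I had no direct reading of either joint.
- **Height:** Both outside cameras put the stretcher's foot at about 138 mm, roughly 6 mm above the clay. The wrist force in the last settled readings was 1.5–1.9 N down, about the stretcher's weight, so nothing suggested it was touching. The very last reading before hand-in was only −0.4 N, which I took as sensor noise.
- **Tilt:** The stretcher leaned about 0.02 rad, within the 0.07 limit.

**Checks that disagreed**
- **Centring:** The methods placed the tube axis from the clay axis differently: within 1 mm by the final foot-edge rows, 1–2 mm by most others. Mid-way, one outside-camera estimate was 3 mm off in y. I re-measured with the stretcher shifted aside and set a compromise position inside the 4 mm limit. The final side-edge fit read about 2 mm off.
- **Pressing force:** The force stayed near zero for most of the press on the pipe, where 3–5 N was expected. The stop came about 4 mm lower than the nominal fingertip length implied.

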